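# Set out the bench for a denture set-up

## Robot

A 7-joint arm with a two-finger parallel gripper is mounted at the origin on a cart in front of the work surface, level with it; the furniture and walls round the work are solid. World frame = base frame: x ahead of the robot, y to its left, z up, the work surface at z = 0. Lengths are in m, angles in rad, forces in N, time in s.
With the tool pointing down it reaches from about 0.4 to 0.875 m from the base axis. Payload 19.3 kg.
Tool frame: the origin (TCP) lies at the very end of the fingers, on their centre line; the grasp point (between the pads) lies 19 mm behind it (ctrl.pinch_z is the distance from the TCP to the grasp point, in m); z points along the fingers, y is the line along which they close (so a half turn about z gives the same grasp; the last joint's range is limited). The gripper opens to 85 mm and grips with 20 to 120 N. Pads are 22 mm wide; open, the fingers measure 114 mm over their backs; the gripper's body (76 mm by 85 mm) begins 54 mm behind the grasp point. The pads swing forward as they close: fully open they stand 13 mm farther back than shut.
Start: joints at [1.278, 0.521, -0.036, 1.599, 0.021, 1.021, -0.113], TCP at [0.138, -0.61, 0.231] pointing down, gripper open.
Joint ranges: [-2.91, 2.91], [-0.3, 2.13], [-1.5, 1.42], [0.17, 2.43], [-1.26, 4.41], [0.16, 1.93], [-2.52, 2.52]. Speed limits (rad/s): [1.89, 1.89, 2.39, 2.39, 3.01, 3.01, 3.01].

## Interface

Orientations are given as a unit quaternion [x, y, z, w].
In Python, from plant import ctrl gives the robot as it stands.
- The arm moves only by the shell command python3 -m crank 'ROWS'. ROWS is JSON, a list of rows, each an object with "slide": the shift along the tool's x, y, z in units of 30 mm (1.0 is 30 mm), a list of three; "rotation": the turn, a rotation vector about the tool's x, y, z in units of 10 degrees (1.0 is 10 degrees), a list of three; "hand": the finger opening in mm, from 0 to 85.4. A call has 1 to 12 rows; each row is the pose to reach, as a shift and turn from the pose commanded when the call began, along the tool's axes at that moment; what a row does not reach only later rows make up. A row lasts 1/8 s, in which the tool goes at most 62.5 mm and 10.7 degrees, less where a joint would pass 70% of its speed; a pose out of reach is approached as far as the arm can. A call with a gripper value outside its range is refused whole. The fingers move at their own pace and stop on an object; the grip force is fixed at half the most. Time passes only in rows, so rows that repeat a pose let the fingers close. It gives the time, the measured TCP pose, the force, the opening and the grip force at its end, in the units of the state.
- ctrl.get_obs(): the state, without advancing time (a new reading comes with each control period).
- ctrl.snapshot(name): name is "scene" or "top" or "wrist"; returns the picture (400x640x3 uint8, red, green, blue); there is no depth.
- ctrl.calibration(name): a dict with "K" (3x3 intrinsics, pixels), "rvec" (rotation vector, rad) and "tvec" (3), from world to camera coordinates, as OpenCV has them. Camera axes: x right, y down, z forward; pixel columns grow to the right and rows downward; lengths in m; the calibration is good to about 2 mm. A picture is of the moment at which its call begins: read the wrist's pose just before it. calibration takes no time and is no camera call; for the wrist camera it gives the pose at the moment of the call.
- ctrl.finish_job(): hands the job in; it is judged then, once.
The state is a dict: "time_s": time; "joint_positions": joint angles; "dq": joint speeds; "tau": joint torques, N m; "eef_pos": TCP position; "eef_rot": TCP orientation; "ft_force": force on the tool from outside, world axes, zero at the start; "ft_torque": the same for the moment, N m; "finger_gap": opening from 0.0 (shut) to 1.0 (fully open); "finger_force": force on a finger pad.
Only numpy, scipy, OpenCV 4.12 (cv2) and the standard library are available. Lean on these libraries where they do the work, as an engineer would, in place of code of your own. Each camera call takes 0.05 s, during which the arm holds its last target. There are 200 camera calls.

## Task

Set the bench out for a denture set-up on the three flat black pads, which lie in a row with the spirit burner and the mixing bowl standing in the two gaps: put the arch model on the pad between the burner and the bowl, the wax block on the pad on the other side of the burner, with its length along the length of the pad, and stand the white dropper bottle upright on the pad on the other side of the bowl. Then lay the blue carver flat on top of the wax block, along its length. Centre everything on what it rests on, and leave the burner and the bowl where they stand.

Things in the scene. Friction and masses are not known exactly. Their poses are not given: they have to be found in the camera images.
- wax_center (a point): block of modelling wax, plain cream-coloured flat bar, 56 (own x) x 86 (own y) x 19 mm high, 60 g, lying loose on the bench; the point is its centre, 9.5 mm above its underside; grasp across its 56 mm
- model_center (a point): pink stone dental arch model, horseshoe of teeth on a solid base, 54 (own x) x 60 (own y) x 28 mm high, 75 g, lying on the front part of the bench within easy reach (not the ones in the hinged articulator or far off at the left end); the point is its centre, 14 mm above its underside; own z is up; can be grasped across x or y
- bottle_center (a point): plain white round dropper bottle with a pointed tip and no dark cap, 41 mm diameter, 97 mm high, 50 g, standing on the front part of the bench (not the ones up on the shelf); the point is on its axis half-way up, 48.5 mm above its underside; own z is up
- carving_knife_center (a point): slender blue-handled wax carver, a straight rod 130 (own x) x 9 x 9 mm, 20 g, lying flat; the point is its centre, half-way along and 4.5 mm above its underside, where it also balances; grasp across its 9 mm
- burner: small glass spirit burner with a cap, round, 48 mm diameter, 70 mm high, loose, standing in one of the two gaps of the row of pads (either one, about 0.115 m from the pads beside it); stays where it is; origin at the centre of its underside
- bowl: small green rubber mixing bowl, round, 68 mm diameter, 42 mm high, loose, standing in the other gap of the row of pads; stays where it is; origin at the centre of its underside
- pad_1: one of three identical black rectangular bench pads, fixed flat on the bench, 96 (own x) x 76 (own y) x 4 mm, origin under its centre at bench height, top face 4 mm above; the three pads lie in one row across the bench at about 0.23 m spacing with their short sides along the row (long sides pointing away from the robot), and the numbers do not tell which is which
- pad_2: one of three identical black rectangular bench pads, fixed flat on the bench, 96 (own x) x 76 (own y) x 4 mm, origin under its centre at bench height, top face 4 mm above; the three pads lie in one row across the bench at about 0.23 m spacing with their short sides along the row (long sides pointing away from the robot), and the numbers do not tell which is which
- pad_3: one of three identical black rectangular bench pads, fixed flat on the bench, 96 (own x) x 76 (own y) x 4 mm, origin under its centre at bench height, top face 4 mm above; the three pads lie in one row across the bench at about 0.23 m spacing with their short sides along the row (long sides pointing away from the robot), and the numbers do not tell which is which

How it is judged:
At the end, for the whole second after the job is handed in: Wax flat on the end pad by the burner, along it within 0.2 rad; model on the middle pad; bottle on the end pad by the bowl; carver level on the wax, along it within 0.25 rad; all within 15 mm of the centre of what they rest on, upright to 0.12 rad, at rest; burner and bowl moved under 20 mm (((horizontal distance between wax_center and pad_1 below 0.015 m and horizontal distance between pad_1 and bowl above 0.27 m and angle between the y axis of wax_center and the x axis of pad_1, either way round below 0.2 rad) or (horizontal distance between wax_center and pad_2 below 0.015 m and horizontal distance between pad_2 and bowl above 0.27 m and angle between the y axis of wax_center and the x axis of pad_2, either way round below 0.2 rad) or (horizontal distance between wax_center and pad_3 below 0.015 m and horizontal distance between pad_3 and bowl above 0.27 m and angle between the y axis of wax_center and the x axis of pad_3, either way round below 0.2 rad)) and height (world z) of wax_center between 0.0095 and 0.0175 m and angle between each of wax_center, model_center, bottle_center's own z axis and vertical below 0.12 rad and ((horizontal distance between model_center and pad_1 below 0.015 m and horizontal distance between pad_1 and bowl below 0.18 m and horizontal distance between pad_1 and burner below 0.18 m) or (horizontal distance between model_center and pad_2 below 0.015 m and horizontal distance between pad_2 and bowl below 0.18 m and horizontal distance between pad_2 and burner below 0.18 m) or (horizontal distance between model_center and pad_3 below 0.015 m and horizontal distance between pad_3 and bowl below 0.18 m and horizontal distance between pad_3 and burner below 0.18 m)) and height (world z) of model_center between 0.014 and 0.022 m and ((horizontal distance between bottle_center and pad_1 below 0.015 m and horizontal distance between pad_1 and burner above 0.27 m) or (horizontal distance between bottle_center and pad_2 below 0.015 m and horizontal distance between pad_2 and burner above 0.27 m) or (horizontal distance between bottle_center and pad_3 below 0.015 m and horizontal distance between pad_3 and burner above 0.27 m)) and height (world z) of bottle_center between 0.0485 and 0.0565 m and horizontal distance between carving_knife_center and wax_center below 0.015 m and height (world z) of carving_knife_center between 0.0235 and 0.0315 m and angle between carving_knife_center's own x axis and vertical above 1.45 rad and angle between the x axis of carving_knife_center and the y axis of wax_center, either way round below 0.25 rad and distance of each of burner, bowl from where it was at the start of the episode below 0.02 m and linear speed of each of wax, model, bottle, carving_knife, burner, bowl below 0.02 m/s); the robot touches nothing.
It fails at once if the burner or the bowl is tipped over (angle between any of burner, bowl's own z axis and vertical above 0.6 rad).
It also fails if it takes over 107 s, if anything falls off the work surface, if the arm or the gripper's body presses on something with over 40 N, if the wrist force passes 120 N, or if a joint passes its speed limit or range.

## Working session

There is one attempt and no reset: what is moved stays moved. The work goes in short steps, Python scripts to look and compute and a shell command to move; the robot and the scene stay as the last step left them, time stands still between calls to the robot, and variables do not carry over. Pictures are saved under pics/ and viewed, at most 17 in all, crops included, and the job is handed in when it is done.

```bash
ls; mkdir -p pics; python3 - <<'E'
from plant import ctrl
import cv2
o=ctrl.get_obs();print(o)
for n in("scene","top"):
    im=ctrl.snapshot(n);cv2.imwrite(f"pics/{n}0.png",im[:,:,::-1]);c=ctrl.calibration(n);print(n,c)
print(ctrl.pinch_z)
E
```

```text
pics
{'time_s': 0.0, 'joint_positions': array([ 1.27781343,  0.52204708, -0.03634766,  1.59999964,  0.0211644 ,
        1.02111856, -0.11279478]), 'dq': array([-0.00054827,  0.00027931, -0.00096483,  0.00097693, -0.00045358,
        0.00059763,  0.00049758]), 'tau': array([ 4.81211446e-04, -9.27105904e+01,  1.97970405e+00, -3.69942892e+01,
        1.77244894e-02,  8.28851829e-03, -1.21704225e-04]), 'eef_pos': array([ 0.13799804, -0.60921933,  0.23070789]), 'eef_rot': array([ 9.93802540e-01,  1.11158257e-01, -8.85946718e-05, -5.88120467e-04]), 'ft_force': array([-0.33420926, -0.05529713, -0.6860801 ]), 'ft_torque': array([-0.02197353, -0.00918243,  0.00336215]), 'finger_force': 0.0, 'finger_gap': 1.000667121425244}
scene {'K': array([[414.10142656,   0.        , 315.58915353],
       [  0.        , 414.10142656, 197.18779662],
       [  0.        ,   0.        ,   1.        ]]), 'rvec': array([ 0.68695953, -2.34704376,  1.43302678]), 'tvec': array([0.51002438, 0.1789473 , 0.85072994])}
top {'K': array([[377.04585568,   0.        , 327.75629178],
       [  0.        , 377.04585568, 198.48389473],
       [  0.        ,   0.        ,   1.        ]]), 'rvec': array([ 2.12683603, -2.10486505,  0.18442268]), 'tvec': array([0.07028318, 0.55102898, 0.8016184 ])}
0.0187
```

View pics/top0.png

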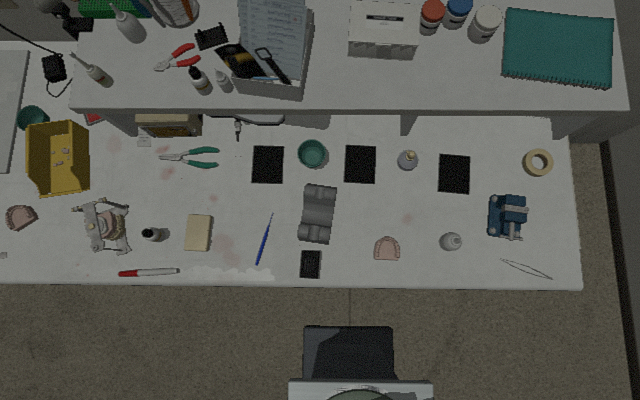

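View pics/scene0.png

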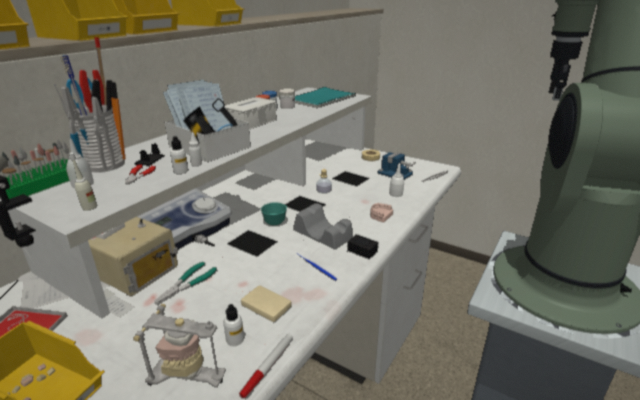

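Top view: pads at about (268,164), (360,164), (454,173), with the bowl at (313,153) in the left gap and the burner at (408,159) in the right gap. The wax is at (199,232), carver (264,238), model (387,248) and bottle (451,241). So wax goes to the right pad, model to the middle pad and bottle to the left pad. The scene view agrees.

```bash
cat > h.py <<'E'
import numpy as np, cv2
from plant import ctrl
from scipy.spatial.transform import Rotation as R
def cast(cal,uv,z):
    Rm=cv2.Rodrigues(np.float64(cal["rvec"]))[0]; C=-Rm.T@np.ravel(cal["tvec"])
    uv=np.atleast_2d(np.float64(uv)); d=np.c_[uv,np.ones(len(uv))]@np.linalg.inv(cal["K"]).T@Rm
    return (C+d*((z-C[2])/d[:,2])[:,None])[:,:2]
def proj(cal,p): return cv2.projectPoints(np.float64(p).reshape(-1,1,3),np.float64(cal["rvec"]),np.float64(cal["tvec"]),cal["K"],None)[0][:,0]
def blob(mask,c,r):
    "largest blob whose pixels lie within box r of c"
    m=np.zeros_like(mask); x,y=int(c[0]),int(c[1]); sl=np.s_[max(0,y-r):y+r,max(0,x-r):x+r]; m[sl]=mask[sl]
    m=cv2.morphologyEx(m,cv2.MORPH_OPEN,np.ones((2,2),np.uint8))
    return max(cv2.findContours(m,cv2.RETR_EXTERNAL,cv2.CHAIN_APPROX_NONE)[0],key=cv2.contourArea)[:,0]
def rect(pts): # world min area rect
    (c,s,a)=cv2.minAreaRect(np.float32(pts*1000)); b=cv2.boxPoints((c,s,a)); e=b[1]-b[0],b[2]-b[1]
    l=max(e,key=np.linalg.norm); return np.round(np.r_[c,s],1), "long-axis deg %.1f"%(np.degrees(np.arctan2(l[1],l[0]))%180)
def go(p,yaw=None):
    "slide/rotation to reach TCP p (tool down), yaw = world angle (deg) of tool x; None keeps"
    o=ctrl.get_obs(); r=R.from_quat(o["eef_rot"]); x=r.as_matrix()[:,0]; y0=np.degrees(np.arctan2(x[1],x[0]))
    yaw=y0 if yaw is None else yaw
    t=R.from_matrix(np.c_[[np.cos(np.radians(yaw)),np.sin(np.radians(yaw)),0],[np.sin(np.radians(yaw)),-np.cos(np.radians(yaw)),0],[0,0,-1]])
    print("yaw now %.1f"%y0,"slide",np.round(r.inv().apply(np.array(p)-o["eef_pos"])/.03,2),"rot",np.round(np.degrees((r.inv()*t).as_rotvec())/10,2))
E
python3 - <<'E'
from h import *
im=cv2.imread("pics/top0.png"); cal=ctrl.calibration("top"); hsv=cv2.cvtColor(im,cv2.COLOR_BGR2HSV); H,S,V=cv2.split(hsv)
u=lambda m:(m*255).astype(np.uint8)
Rm=cv2.Rodrigues(cal["rvec"])[0];print("cam",-Rm.T@cal["tvec"])
for c in((268,164),(360,164),(454,173)): print("pad",rect(cast(cal,blob(u(V<45),c,32),.004)))
for n,m,c,r,z in(("wax",(S>45)&(V>120),(199,232),26,.019),("knife",(H>95)&(H<130)&(S>110),(264,238),32,.009),("model",(S>45)&(V>90),(387,248),22,.02),("bowl",(H>60)&(H<95)&(S>70),(313,153),22,.042)):
    b=blob(u(m),c,r);print(n,b.min(0),b.max(0),rect(cast(cal,b,z)))
for n,uv,z in(("bottle tip",(452,239),.097),("bottle ctr",(451,241),.05),("burner",(408,159),.035)): print(n,cast(cal,uv,z))
a=[cv2.resize(im[y-45:y+45,x-60:x+60],None,fx=3.3,fy=3.3,interpolation=2) for x,y in((420,245),(410,160),(230,235),(310,190))]
cv2.imwrite("pics/c.png",np.vstack([np.hstack(a[:2]),np.hstack(a[2:])]))
E
```

```text
cam [0.39026343 0.06267921 0.89158875]
pad (array([641.9, 222.5,  91.2,  74.2]), 'long-axis deg 0.4')
pad (array([644.1,  -2.8,  72.8,  93.6]), 'long-axis deg 176.8')
pad (array([ 621.7, -229.4,   73. ,   93.5]), 'long-axis deg 175.4')
wax [185 216] [209 251] (array([471.5, 378.6,  50.2,  80.5]), 'long-axis deg 177.8')
knife [257 232] [268 265] (array([439. , 227.7,   5.9,  79.8]), 'long-axis deg 165.1')
model [376 239] [400 260] (array([439. , -62.7,  54.7,  47.8]), 'long-axis deg 89.3')
bowl [299 141] [326 168] (array([658.7, 114.3,  64.8,  64.3]), 'long-axis deg 46.7')
bottle tip [[ 0.45782958 -0.185785  ]]
bottle ctr [[ 0.45738127 -0.19805645]]
burner [[ 0.64992036 -0.11145055]]
```

View pics/c.png

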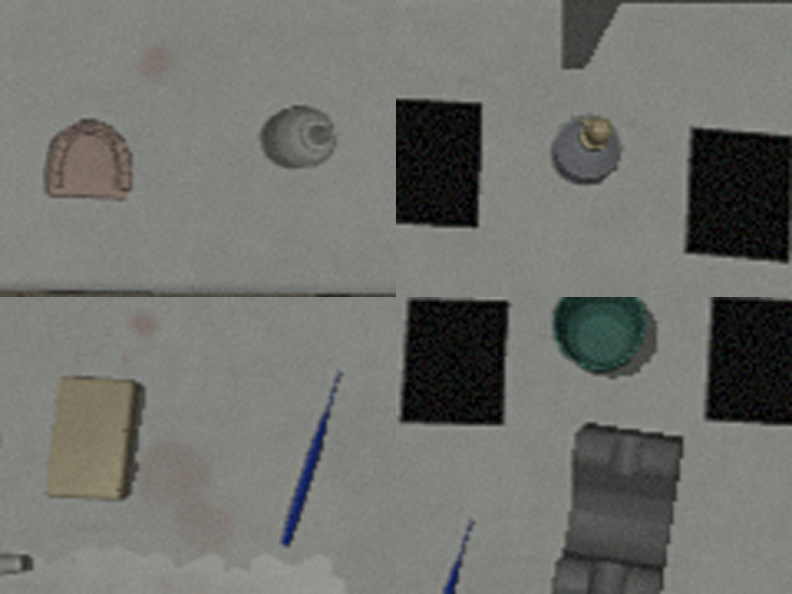

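The crops confirm the layout: wax corners at (189,214), (211.5,215), (208.5,251), (184,250), and the carver running from (273,212.7) to (256.7,264.8). The shelf overhang near the pads needs checking before I reach in.

```bash
python3 - <<'E'
from h import *
t=ctrl.calibration("top"); s=ctrl.calibration("scene")
P=lambda c:c["K"]@np.c_[cv2.Rodrigues(c["rvec"])[0],c["tvec"]]
def tri(a,b):
    X=cv2.triangulatePoints(P(t),P(s),np.float64([a]).T,np.float64([b]).T)[:,0];return X[:3]/X[3]
for n,a,b in(("shelf R front",(627,106),(371,97)),("bottle tip",(454.5,238.5),(397,166)),("burner top",(410,154.5),(324,172))):
    X=tri(a,b);print(n,X.round(3),proj(t,X).round(),proj(s,X).round())
for uv in((420,107),(268,107)): 
  for z in(.2,.25,.3): print(uv,z,cast(t,uv,z))
w=[(188.8,214.2),(211.5,215.2),(208.5,251.2),(184.2,250)]
print(cast(t,w,.019), cast(t,w,.019).mean(0)); k=cast(t,[(273,212.7),(256.7,264.8)],.0045);print("knife",k,k.mean(0),np.degrees(np.arctan2(*(k[0]-k[1])[::-1])))
wc=ctrl.calibration("wrist");o=ctrl.get_obs();Rm=cv2.Rodrigues(wc["rvec"])[0];r=R.from_quat(o["eef_rot"])
print(wc["K"][0],"cam in tool",r.inv().apply(-Rm.T@wc["tvec"]-o["eef_pos"]),"axis in tool",r.inv().apply(Rm[2]))
go([.457,-.195,.25],0)
E
```

```text
shelf R front [ 0.706 -0.509  0.195] [[628. 109.]] [[370.  97.]]
bottle tip [ 0.458 -0.192  0.094] [[455. 239.]] [[397. 166.]]
burner top [ 0.651 -0.111  0.062] [[410. 155.]] [[324. 172.]]
(420, 107) 0.2 [[ 0.70550817 -0.10421782]]
(420, 107) 0.25 [[ 0.68271683 -0.09215162]]
(420, 107) 0.3 [[ 0.65992548 -0.08008541]]
(268, 107) 0.2 [[0.70388173 0.19308695]]
(268, 107) 0.25 [[0.68120797 0.18365882]]
(268, 107) 0.3 [[0.65853422 0.17423069]]
[[0.51612469 0.40260772]
 [0.51427338 0.34887586]
 [0.4304935  0.34997931]
 [0.43261868 0.40650949]] [0.47337756 0.37699309]
knife [[0.52377125 0.20685856]
 [0.4010875  0.24004288]] [0.46242937 0.22345072] -15.135563469645545
[277.17975537   0.         315.39553809] cam in tool [ 0.06933373  0.00111343 -0.14373372] axis in tool [-0.27632373  0.00120426  0.96106386]
yaw now 12.8 slide [ 13.42 -11.12  -0.63] rot [-0.01  0.    1.28]
```

```bash
A='{"slide":[13.4,-11.1,-0.6],"rotation":[0,0,-16.7],"hand":85}'
python3 -m crank '[{"slide":[13.4,-11.1,-0.6],"rotation":[0,0,-16.7],"hand":85},{"slide":[13.4,-11.1,-0.6],"rotation":[0,0,-16.7],"hand":85},{"slide":[13.4,-11.1,-0.6],"rotation":[0,0,-16.7],"hand":85},{"slide":[13.4,-11.1,-0.6],"rotation":[0,0,-16.7],"hand":85},{"slide":[13.4,-11.1,-0.6],"rotation":[0,0,-16.7],"hand":85},{"slide":[13.4,-11.1,-0.6],"rotation":[0,0,-16.7],"hand":85},{"slide":[13.4,-11.1,-0.6],"rotation":[0,0,-16.7],"hand":85},{"slide":[13.4,-11.1,-0.6],"rotation":[0,0,-16.7],"hand":85},{"slide":[13.4,-11.1,-0.6],"rotation":[0,0,-16.7],"hand":85},{"slide":[13.4,-11.1,-0.6],"rotation":[0,0,-16.7],"hand":85},{"slide":[13.4,-11.1,-0.6],"rotation":[0,0,-16.7],"hand":85},{"slide":[13.4,-11.1,-0.6],"rotation":[0,0,-16.7],"hand":85}]'
python3 -c "
from h import *
go([.457,-.195,.25],180);o=ctrl.get_obs();print(o['time_s'],o['eef_pos'],o['joint_positions'])"
```

```text
time_s: 1.6
eef_pos: [0.4564, -0.1959, 0.2491]
eef_rot: [0.325, 0.946, 0.0, -0.0]
ft_force: [-0.8, -0.4, -0.7]
finger_gap: 0.996
finger_force: 0.0
yaw now 142.0 slide [ 0.    0.03 -0.03] rot [ 0.  -0.  -3.8]
1.6 [ 0.45643217 -0.19586834  0.24908392] [ 0.84019434  0.36463216 -0.70491164  1.8833142   0.27912693  0.99403391
  0.92180978]
```

```bash
python3 -m crank '[{"slide":[0,0,0],"rotation":[0,0,-3.8],"hand":85},{"slide":[0,0,0],"rotation":[0,0,-3.8],"hand":85},{"slide":[0,0,0],"rotation":[0,0,-3.8],"hand":85},{"slide":[0,0,0],"rotation":[0,0,-3.8],"hand":85},{"slide":[0,0,0],"rotation":[0,0,-3.8],"hand":85}]'
python3 -c "
from h import *
c=ctrl.calibration('wrist');im=ctrl.snapshot('wrist')[:,:,::-1];cv2.imwrite('pics/w1.png',im);np.save('w1.npy',c)
print(proj(c,[[.458,-.193,0],[.458,-.193,.097],[.439,-.063,.014],[.622,-.229,.004]]))"
```

```text
time_s: 2.22
eef_pos: [0.4564, -0.1961, 0.2491]
eef_rot: [0.003, 1.0, 0.0, -0.0]
ft_force: [0.7, -0.7, -0.0]
finger_gap: 0.996
finger_force: 0.0
[[318.68243487 169.44032831]
 [319.63214046 185.55808133]
 [413.95184033 156.93557269]
 [296.3528221  272.30905499]]
```

View pics/w1.png

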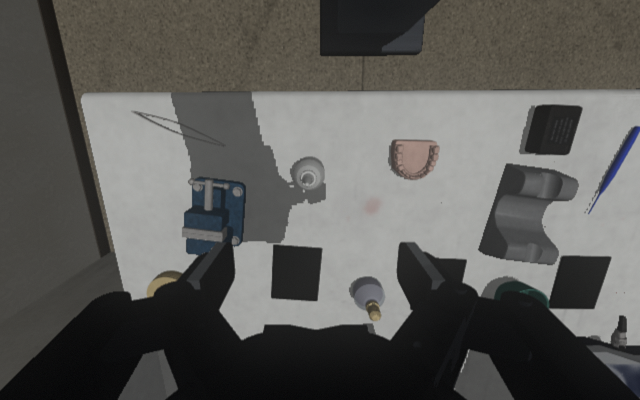

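The wrist view shows the bottle body at about (309,173) with its tip at (309,179), slightly off the top-view estimate. The model is at (414,158), as predicted.

```bash
python3 -c "
from h import *
c=np.load('w1.npy',allow_pickle=True).item();im=cv2.imread('pics/w1.png')
cv2.imwrite('pics/w1c.png',np.hstack([cv2.resize(im[140:210,270:350],None,fx=5,fy=5,interpolation=2),cv2.resize(im[125:195,375:455],None,fx=5,fy=5,interpolation=2)]))
t=ctrl.calibration('top')
top=cv2.imread('pics/top0.png');cv2.imwrite('pics/bt.png',cv2.resize(top[220:265,425:475],None,fx=10,fy=10,interpolation=2))
print('tip',cast(c,(309,179),.097))
"
```

```text
tip [[ 0.45056536 -0.20457658]]
```

View pics/w1c.png

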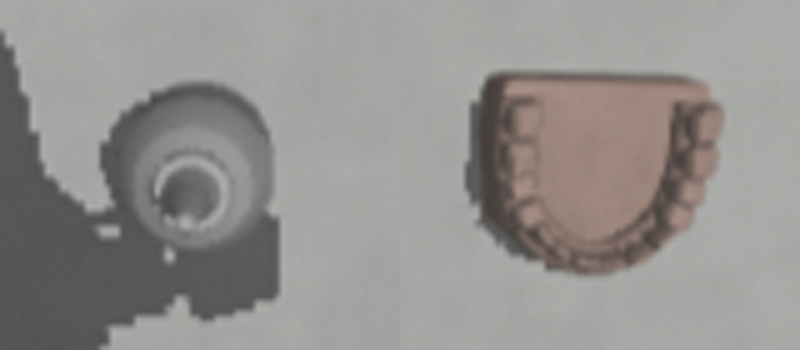

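View pics/bt.png

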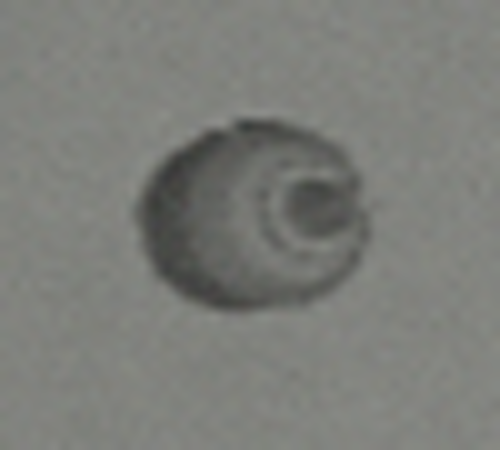

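```bash
python3 -c "
from h import *
c=np.load('w1.npy',allow_pickle=True).item();t=ctrl.calibration('top')
print('top tip',cast(t,(456.9,240.5),.095),'body',cast(t,(448,241.4),.02))
print('wrist tip',cast(c,(308.4,178.4),.095),'body', cast(c,(270+188/5,140+165/5),.05))
# triangulate tip
P=lambda c:c['K']@np.c_[cv2.Rodrigues(c['rvec'])[0],c['tvec']]
X=cv2.triangulatePoints(P(t),P(c),np.float64([[456.9],[240.5]]),np.float64([[308.4],[178.4]]))[:,0];print(X[:3]/X[3])
uv=np.float64([[486,76],[712,84],[600,272],[482,100],[720,130]])/5+[295,125]
print('model (edge pts)',cast(c,uv*[1,1]+[80,0],.026).round(4))
"
```

```text
top tip [[ 0.45496867 -0.19648131]] body [[ 0.45878613 -0.20045522]]
wrist tip [[ 0.4503285  -0.20527752]] body [[ 0.45319799 -0.20744222]]
[ 0.45726299 -0.20626829  0.06465135]
model (edge pts) [[0.416  0.0065]
 [0.4185 0.0656]
 [0.4684 0.0451]
 [0.4222 0.0064]
 [0.4304 0.07  ]]
```

```bash
python3 -c "
from h import *
c=np.load('w1.npy',allow_pickle=True).item();t=ctrl.calibration('top')
im=cv2.imread('pics/w1.png');V=im.max(2)
m=((V<60)*255).astype(np.uint8)
b=blob(m,(297,272),32);print(b.min(0),b.max(0),rect(cast(c,b,.004)))
b=blob(m,(581,282),34);print(b.min(0),b.max(0),rect(cast(c,b,.004)))
uv=np.float64([[486,76],[712,84],[600,272],[482,100],[720,130]])/5+[295,125]
print('model (edge pts)',cast(c,uv,.026).round(4))
"
```

```text
[272 246] [322 301] (array([ 625.9, -229.2,   74.6,   94.9]), 'long-axis deg 175.1')
[550 257] [610 309] (array([645.7, 223.7,  76.8,  95.2]), 'long-axis deg 179.0')
model (edge pts) [[ 0.4154 -0.0975]
 [ 0.4178 -0.0385]
 [ 0.4677 -0.063 ]
 [ 0.4215 -0.0981]
 [ 0.4297 -0.035 ]]
```

```bash
python3 -m crank '[{"slide":[0.05,-0.23,2],"rotation":[0,0,0],"hand":85},{"slide":[0.05,-0.23,4],"rotation":[0,0,0],"hand":85},{"slide":[0.05,-0.23,6],"rotation":[0,0,0],"hand":85},{"slide":[0.05,-0.23,7.1],"rotation":[0,0,0],"hand":85},{"slide":[0.05,-0.23,7.1],"rotation":[0,0,0],"hand":60},{"slide":[0.05,-0.23,7.1],"rotation":[0,0,0],"hand":35},{"slide":[0.05,-0.23,7.1],"rotation":[0,0,0],"hand":35},{"slide":[0.05,-0.23,7.1],"rotation":[0,0,0],"hand":35},{"slide":[0.05,-0.23,7.1],"rotation":[0,0,0],"hand":35},{"slide":[0.05,-0.23,7.1],"rotation":[0,0,0],"hand":35},{"slide":[0.05,-0.23,7.1],"rotation":[0,0,0],"hand":35}]'
python3 -c "
from h import *
go([.643,.2225,.20],180)"
```

```text
time_s: 3.65
eef_pos: [0.4561, -0.2033, 0.0383]
eef_rot: [0.003, 1.0, -0.001, 0.001]
ft_force: [-1.6, 2.2, 15.8]
finger_gap: 0.424
finger_force: 53.8
yaw now 179.6 slide [-6.15 14.23 -5.39] rot [-0.01  0.02 -0.04]
```

```bash
python3 -c "
from h import *
im=ctrl.snapshot('scene')[:,:,::-1];cv2.imwrite('pics/s1.png',cv2.resize(im[110:230,330:470],None,fx=4,fy=4,interpolation=2))
w=ctrl.snapshot('wrist')[:,:,::-1];cv2.imwrite('pics/w2.png',w);print(ctrl.get_obs()['ft_force'],proj(ctrl.calibration('scene'),ctrl.get_obs()['eef_pos']))"
```

```text
[-2.96201762  0.97920614 15.5621197 ] [[397.15095457 182.52834463]]
```

View pics/s1.png

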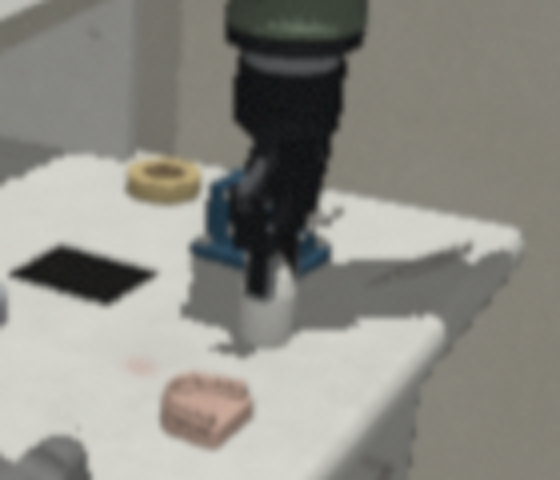

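View pics/w2.png

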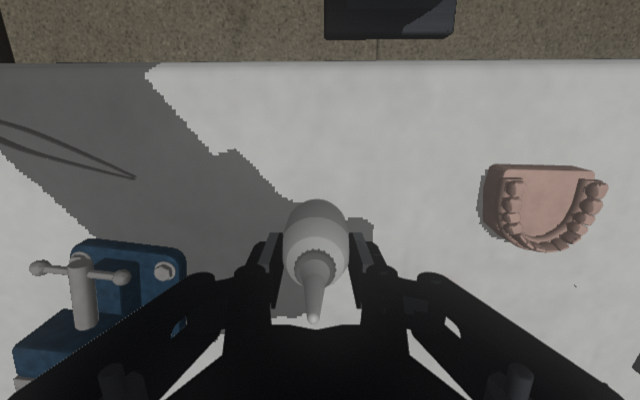

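The wrist view shows the bottle between the pads, gripped high at the shoulder, with its tip at (314,320), so I'm off by a few mm in x. I'll regrip lower and centred.

```bash
python3 -c "
from h import *
c=ctrl.calibration('wrist')
print(cast(c,(314,320),.097),cast(c,(316,228),.06))
for z in(.05,.06,.07):print(z,cast(c,[(284,235),(349,235)],z))"
```

```text
[[ 0.45652596 -0.20519421]] [[ 0.43569112 -0.20435149]]
0.05 [[ 0.44367523 -0.22093325]
 [ 0.44386346 -0.18737406]]
0.06 [[ 0.43920331 -0.21964707]
 [ 0.43937726 -0.18863334]]
0.07 [[ 0.43473138 -0.21836088]
 [ 0.43489105 -0.18989263]]
```

```bash
python3 -m crank '[{"slide":[0,0,0],"rotation":[0,0,0],"hand":60},{"slide":[0,0,0],"rotation":[0,0,0],"hand":60},{"slide":[0,0,0.1],"rotation":[0,0,0],"hand":60},{"slide":[0,0,0.2],"rotation":[0,0,0],"hand":60},{"slide":[0,0,0.2],"rotation":[0,0,0],"hand":35},{"slide":[0,0,0.2],"rotation":[0,0,0],"hand":35},{"slide":[0,0,0.2],"rotation":[0,0,0],"hand":35},{"slide":[0,0,0.2],"rotation":[0,0,0],"hand":35},{"slide":[0,0,0.2],"rotation":[0,0,0],"hand":35}]'
```

```text
time_s: 4.88
eef_pos: [0.4551, -0.2027, 0.0305]
eef_rot: [0.003, 1.0, 0.0, -0.0]
ft_force: [-1.6, 0.5, 6.3]
finger_gap: 0.445
finger_force: 59.5
```

```bash
python3 -m crank '[{"slide":[0,0,-1],"rotation":[0,0,0],"hand":35},{"slide":[0,0,-3],"rotation":[0,0,0],"hand":35},{"slide":[0,0,-5],"rotation":[0,0,0],"hand":35},{"slide":[0,0,-5],"rotation":[0,0,0],"hand":35}]'
python3 -c "
from h import *
go([.60,.223,.18],180)"
```

```text
time_s: 5.38
eef_pos: [0.4567, -0.2035, 0.1839]
eef_rot: [0.003, 1.0, -0.001, 0.003]
ft_force: [-0.4, 0.8, -1.7]
finger_gap: 0.445
finger_force: 60.8
yaw now 179.7 slide [-4.69 14.24  0.11] rot [-0.02  0.03 -0.04]
```

```bash
python3 -m crank '[{"slide":[-0.6,2,0],"rotation":[0,0,0],"hand":35},{"slide":[-1.2,4,0],"rotation":[0,0,0],"hand":35},{"slide":[-1.8,6,0],"rotation":[0,0,0],"hand":35},{"slide":[-2.4,8,0],"rotation":[0,0,0],"hand":35},{"slide":[-3,10,0],"rotation":[0,0,0],"hand":35},{"slide":[-3.8,12,0],"rotation":[0,0,0],"hand":35},{"slide":[-4.4,13.5,0],"rotation":[0,0,0],"hand":35},{"slide":[-4.7,14.24,0],"rotation":[0,0,0],"hand":35},{"slide":[-4.7,14.24,0],"rotation":[0,0,0],"hand":35},{"slide":[-4.7,14.24,0],"rotation":[0,0,0],"hand":35}]'
python3 -c "
from h import *
im=ctrl.snapshot('scene')[:,:,::-1];cv2.imwrite('pics/s2.png',im)
go([.644,.223,.036],180)
go([.644,.223,.08],180)"
```

```text
time_s: 6.62
eef_pos: [0.5981, 0.2225, 0.1795]
eef_rot: [0.003, 1.0, -0.001, -0.001]
ft_force: [-0.1, -0.8, -0.5]
finger_gap: 0.444
finger_force: 60.8
yaw now 179.6 slide [-1.53  0.04  4.79] rot [-0.01 -0.   -0.04]
yaw now 179.6 slide [-1.53  0.04  3.33] rot [-0.01 -0.   -0.04]
```

View pics/s2.png

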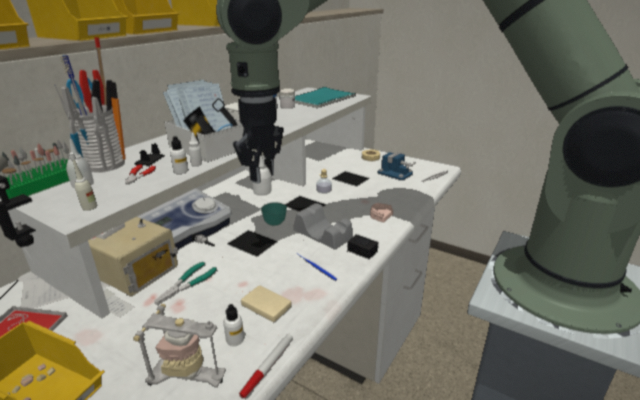

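The scene view shows the bottle held upright near (262,180), clear of the shelf, tray and bowl. Lowering it onto the left pad now.

```bash
python3 -m crank '[{"slide":[-0.8,0.02,0],"rotation":[0,0,0],"hand":35},{"slide":[-1.53,0.04,0.5],"rotation":[0,0,0],"hand":35},{"slide":[-1.53,0.04,1.5],"rotation":[0,0,0],"hand":35},{"slide":[-1.53,0.04,2.5],"rotation":[0,0,0],"hand":35},{"slide":[-1.53,0.04,3.5],"rotation":[0,0,0],"hand":35},{"slide":[-1.53,0.04,4.2],"rotation":[0,0,0],"hand":35},{"slide":[-1.53,0.04,4.6],"rotation":[0,0,0],"hand":35},{"slide":[-1.53,0.04,4.6],"rotation":[0,0,0],"hand":35},{"slide":[-1.53,0.04,4.6],"rotation":[0,0,0],"hand":35}]'
python3 -c "
from h import *
go([.644,.223,.0355],180);print(ctrl.get_obs()['tau'].round(1))"
```

```text
time_s: 7.8
eef_pos: [0.6448, 0.2247, 0.0433]
eef_rot: [0.003, 1.0, 0.0, 0.001]
ft_force: [0.5, -0.1, -0.2]
finger_gap: 0.443
finger_force: 60.8
yaw now 179.7 slide [ 0.03 -0.06  0.26] rot [ 0.    0.01 -0.03]
[ 1.000e-01 -1.118e+02 -1.760e+01 -2.720e+01  0.000e+00 -0.000e+00
 -0.000e+00]
```

```bash
python3 -m crank '[{"slide":[0.03,-0.06,0.15],"rotation":[0,0,0],"hand":35},{"slide":[0.03,-0.06,0.27],"rotation":[0,0,0],"hand":35},{"slide":[0.03,-0.06,0.27],"rotation":[0,0,0],"hand":35},{"slide":[0.03,-0.06,0.27],"rotation":[0,0,0],"hand":48},{"slide":[0.03,-0.06,0.27],"rotation":[0,0,0],"hand":70},{"slide":[0.03,-0.06,0.27],"rotation":[0,0,0],"hand":70},{"slide":[0.03,-0.06,0.27],"rotation":[0,0,0],"hand":70},{"slide":[0.03,-0.06,-0.7],"rotation":[0,0,0],"hand":70},{"slide":[0.03,-0.06,-2.7],"rotation":[0,0,0],"hand":70},{"slide":[0.6,-0.06,-4.5],"rotation":[0,0,0],"hand":70},{"slide":[1,-0.06,-4.7],"rotation":[0,0,0],"hand":70},{"slide":[1,-0.06,-4.7],"rotation":[0,0,0],"hand":70}]'
python3 -c "
from h import *
go([.44,.376,.20],178)"
```

```text
time_s: 9.3
eef_pos: [0.614, 0.2227, 0.1835]
eef_rot: [0.003, 1.0, -0.0, 0.0]
ft_force: [0.4, -0.7, -0.7]
finger_gap: 0.821
finger_force: 0.0
yaw now 179.7 slide [ 5.83  5.08 -0.55] rot [-0.    0.    0.17]
```

```bash
python3 -m crank '[{"slide":[1.2,1.3,-0.5],"rotation":[0,0,0],"hand":85},{"slide":[2.4,2.6,-0.5],"rotation":[0,0,0],"hand":85},{"slide":[3.6,3.9,-0.5],"rotation":[0,0,0],"hand":85},{"slide":[4.8,5.1,-0.5],"rotation":[0,0,0],"hand":85},{"slide":[4.8,5.1,-0.5],"rotation":[0,0,0],"hand":85},{"slide":[4.8,5.1,-0.5],"rotation":[0,0,0],"hand":85}]'
python3 - <<'E'
from h import *
c=ctrl.calibration('wrist');w=ctrl.snapshot('wrist')[:,:,::-1].copy();np.save('w3.npy',c);cv2.imwrite('pics/w3.png',w)
H,S,V=cv2.split(cv2.cvtColor(w,cv2.COLOR_BGR2HSV)); p=proj(c,[.473,.377,.019])[0];print(p)
m=((S>45)&(H<35)&(V>90)).astype(np.uint8)*255
b=blob(m,p,60);print(b.min(0),b.max(0),rect(cast(c,b,.019)))
t=ctrl.snapshot('top')[:,:,::-1];
cv2.imwrite('pics/m3.png',np.hstack([w[60:260,150:450],cv2.resize(t[100:260,160:400],(300,200),interpolation=2)]))
E
```

```text
time_s: 10.05
eef_pos: [0.4717, 0.376, 0.1971]
eef_rot: [0.003, 1.0, -0.001, -0.001]
ft_force: [0.8, -0.4, 0.3]
finger_gap: 0.993
finger_force: 0.0
[317.83237314 180.16357993]
[298 146] [344 215] (array([474.5, 379.9,  53.5,  83.8]), 'long-axis deg 177.9')
```

View pics/m3.png

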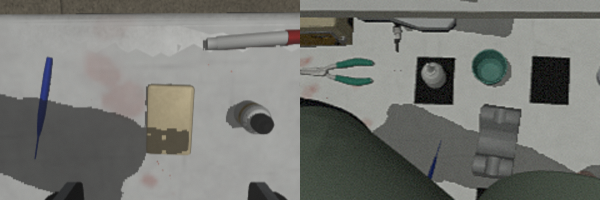

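The wrist view shows the wax at about (320,180), centre (0.4745, 0.379), yaw 178°, with clear space on both sides. The top view shows the bottle upright and centred on the left pad.

```bash
python3 -m crank '[{"slide":[-0.1,0.1,1.5],"rotation":[0,0,0.17],"hand":85},{"slide":[-0.1,0.1,3.5],"rotation":[0,0,0.17],"hand":85},{"slide":[-0.1,0.1,5.2],"rotation":[0,0,0.17],"hand":85},{"slide":[-0.1,0.1,6.2],"rotation":[0,0,0.17],"hand":85},{"slide":[-0.1,0.1,6.4],"rotation":[0,0,0.17],"hand":85},{"slide":[-0.1,0.1,6.4],"rotation":[0,0,0.17],"hand":50},{"slide":[-0.1,0.1,6.4],"rotation":[0,0,0.17],"hand":50},{"slide":[-0.1,0.1,6.4],"rotation":[0,0,0.17],"hand":50},{"slide":[-0.1,0.1,6.4],"rotation":[0,0,0.17],"hand":50},{"slide":[-0.1,0.1,6.4],"rotation":[0,0,0.17],"hand":50}]'
python3 -m crank '[{"slide":[0,0,-1],"rotation":[0,0,0],"hand":50},{"slide":[0,0,-3],"rotation":[0,0,0],"hand":50},{"slide":[0,0,-5],"rotation":[0,0,0],"hand":50},{"slide":[0,0,-5],"rotation":[0,0,0],"hand":50}]'
python3 -c "
from h import *
go([.56,-.229,.16],175)"
```

```text
time_s: 11.4
eef_pos: [0.4751, 0.3799, 0.0081]
eef_rot: [0.018, 1.0, 0.001, 0.001]
ft_force: [-2.6, -1.5, 7.4]
finger_gap: 0.632
finger_force: 62.6
time_s: 11.9
eef_pos: [0.4759, 0.3812, 0.1621]
eef_rot: [0.018, 1.0, 0.002, 0.003]
ft_force: [-0.3, 0.4, -0.9]
finger_gap: 0.63
finger_force: 63.7
yaw now 177.9 slide [-3.530e+00 -2.023e+01 -1.000e-02] rot [0.03 0.04 0.29]
```

```bash
python3 -m crank '[{"slide":[-0.2,-1.5,0],"rotation":[0,0,0],"hand":50},{"slide":[-0.5,-3.4,0],"rotation":[0,0,0],"hand":50},{"slide":[-0.8,-5.3,0],"rotation":[0,0,0],"hand":50},{"slide":[-1.2,-7.2,0],"rotation":[0,0,0.1],"hand":50},{"slide":[-1.6,-9.1,0],"rotation":[0,0,0.1],"hand":50},{"slide":[-1.9,-11,0],"rotation":[0,0,0.2],"hand":50},{"slide":[-2.2,-12.9,0],"rotation":[0,0,0.2],"hand":50},{"slide":[-2.6,-14.8,0],"rotation":[0,0,0.29],"hand":50},{"slide":[-3,-16.7,0],"rotation":[0,0,0.29],"hand":50},{"slide":[-3.3,-18.6,0],"rotation":[0,0,0.29],"hand":50},{"slide":[-3.53,-20.2,0],"rotation":[0,0,0.29],"hand":50},{"slide":[-3.53,-20.2,0],"rotation":[0,0,0.29],"hand":50}]'
python3 - <<'E'
from h import *
go([.624,-.229,.06],175.2)
t=ctrl.snapshot('top')[:,:,::-1];w=ctrl.snapshot('wrist')[:,:,::-1]
cv2.imwrite('pics/m4.png',np.hstack([t[90:290,330:630],w[:,:][::2,::2]]))
E
```

```text
time_s: 13.4
eef_pos: [0.5579, -0.234, 0.156]
eef_rot: [0.046, 0.999, -0.001, -0.0]
ft_force: [0.0, 0.8, -1.1]
finger_gap: 0.629
finger_force: 63.7
yaw now 174.7 slide [-2.18  0.37  3.2 ] rot [-0.01 -0.   -0.05]
```

View pics/m4.png

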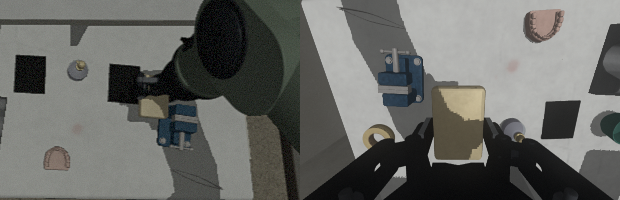

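The wax is held level in the gripper, at wrist view about (460,120) of the montage, and the path to the right pad is free.

```bash
python3 -m crank '[{"slide":[-1.2,0.2,0],"rotation":[0,0,-0.05],"hand":50},{"slide":[-2.18,0.37,0.6],"rotation":[0,0,-0.05],"hand":50},{"slide":[-2.18,0.37,1.8],"rotation":[0,0,-0.05],"hand":50},{"slide":[-2.18,0.37,3],"rotation":[0,0,-0.05],"hand":50},{"slide":[-2.18,0.37,4],"rotation":[0,0,-0.05],"hand":50},{"slide":[-2.18,0.37,4.5],"rotation":[0,0,-0.05],"hand":50},{"slide":[-2.18,0.37,4.5],"rotation":[0,0,-0.05],"hand":50},{"slide":[-2.18,0.37,4.5],"rotation":[0,0,-0.05],"hand":50}]'
python3 -c "
from h import *
go([.624,-.229,.0125],175.2)"
```

```text
time_s: 14.5
eef_pos: [0.6255, -0.2241, 0.0227]
eef_rot: [0.038, 0.999, -0.0, 0.001]
ft_force: [0.9, 0.6, -1.1]
finger_gap: 0.627
finger_force: 63.7
yaw now 175.6 slide [ 0.04 -0.17  0.34] rot [-0.    0.01  0.04]
```

```bash
python3 -m crank '[{"slide":[0.04,-0.15,0.15],"rotation":[0,0,0],"hand":50},{"slide":[0.04,-0.15,0.33],"rotation":[0,0,0],"hand":50},{"slide":[0.04,-0.15,0.33],"rotation":[0,0,0],"hand":50},{"slide":[0.04,-0.15,0.33],"rotation":[0,0,0],"hand":60},{"slide":[0.04,-0.15,0.33],"rotation":[0,0,0],"hand":72},{"slide":[0.04,-0.15,0.33],"rotation":[0,0,0],"hand":72},{"slide":[0.04,-0.15,0.33],"rotation":[0,0,0],"hand":72},{"slide":[0.04,-0.15,-0.6],"rotation":[0,0,0],"hand":72},{"slide":[0.04,-0.15,-2.5],"rotation":[0,0,0],"hand":72},{"slide":[0.5,-0.15,-4.3],"rotation":[0,0,0],"hand":72},{"slide":[1.5,-0.15,-5],"rotation":[0,0,0],"hand":72},{"slide":[1.5,-0.15,-5],"rotation":[0,0,0],"hand":72}]'
python3 -c "
from h import *
go([.44,-.067,.18],180)"
```

```text
time_s: 16.0
eef_pos: [0.5789, -0.2259, 0.1733]
eef_rot: [0.039, 0.999, -0.001, 0.001]
ft_force: [1.2, -0.2, -0.2]
finger_gap: 0.844
finger_force: 0.0
yaw now 175.5 slide [ 5.03  4.92 -0.24] rot [-0.01  0.01 -0.45]
```

```bash
python3 -m crank '[{"slide":[1.3,1.2,-0.2],"rotation":[0,0,-0.2],"hand":85},{"slide":[2.6,2.4,-0.2],"rotation":[0,0,-0.2],"hand":85},{"slide":[3.9,3.6,-0.2],"rotation":[0,0,-0.2],"hand":85},{"slide":[5,4.9,-0.2],"rotation":[0,0,-0.2],"hand":85},{"slide":[5,4.9,-0.2],"rotation":[0,0,-0.2],"hand":85},{"slide":[5,4.9,-0.2],"rotation":[0,0,-0.2],"hand":85}]'
python3 - <<'E'
from h import *
c=ctrl.calibration('wrist');w=ctrl.snapshot('wrist')[:,:,::-1].copy();np.save('w5.npy',c);cv2.imwrite('pics/w5.png',w)
H,S,V=cv2.split(cv2.cvtColor(w,cv2.COLOR_BGR2HSV)); p=proj(c,[.4415,-.066,.014])[0]
b=blob(((S>45)&(V>60)&((H<20)|(H>170))).astype(np.uint8)*255,p,60);print(p,b.min(0),b.max(0))
for z in(0,.014,.028):q=cast(c,b,z);print(z,q.min(0),q.max(0),rect(q))
t=ctrl.snapshot('top')[:,:,::-1];a=t[100:260,360:480];cal=ctrl.calibration('top')
T=cv2.cvtColor(t,cv2.COLOR_BGR2HSV);m=((T[:,:,1]>45)&(T[:,:,2]>120)).astype(np.uint8)*255
print('wax',rect(cast(cal,blob(m,proj(cal,[.624,-.229,.02])[0],28),.023)))
cv2.imwrite('pics/m5.png',np.hstack([w,cv2.resize(a,(300,400),interpolation=2)])[:,200:])
E
```

```text
time_s: 16.75
eef_pos: [0.442, -0.0674, 0.1772]
eef_rot: [0.021, 1.0, 0.0, 0.0]
ft_force: [-0.1, -0.2, 1.0]
finger_gap: 0.994
finger_force: 0.0
[318.07025046 181.24315274] [295 160] [347 196]
0 [ 0.41859147 -0.09234932] [ 0.46401808 -0.03156496] (array([441.3, -62.3,  61.3,  43.5]), 'long-axis deg 87.6')
0.014 [ 0.41651638 -0.09118951] [ 0.45996116 -0.03305699] (array([438.3, -62.4,  58.6,  41.6]), 'long-axis deg 87.6')
0.028 [ 0.4144413  -0.09002969] [ 0.45590425 -0.03454902] (array([435.2, -62.6,  55.9,  39.7]), 'long-axis deg 87.6')
wax (array([ 642.4, -228.5,   45. ,   37.5]), 'long-axis deg 87.3')
```

View pics/m5.png

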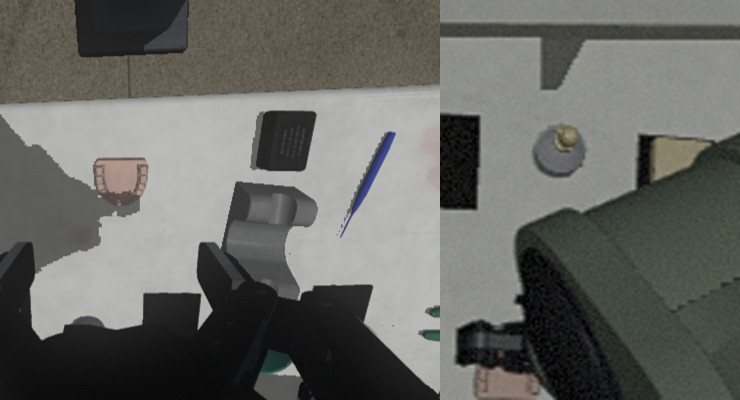

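The wrist view shows the model at about (320,183) full-frame, centre near (0.443, -0.062), its straight sides free on both sides. In the top view, the wax is on its pad but partly hidden by the arm.

```bash
python3 -m crank '[{"slide":[0.2,0.17,1.2],"rotation":[0,0,0],"hand":85},{"slide":[0.2,0.17,3],"rotation":[0,0,0],"hand":85},{"slide":[0.2,0.17,4.7],"rotation":[0,0,0],"hand":85},{"slide":[0.2,0.17,5.5],"rotation":[0,0,0],"hand":85},{"slide":[0.2,0.17,5.7],"rotation":[0,0,0],"hand":85},{"slide":[0.2,0.17,5.7],"rotation":[0,0,0],"hand":48},{"slide":[0.2,0.17,5.7],"rotation":[0,0,0],"hand":48},{"slide":[0.2,0.17,5.7],"rotation":[0,0,0],"hand":48},{"slide":[0.2,0.17,5.7],"rotation":[0,0,0],"hand":48},{"slide":[0.2,0.17,5.7],"rotation":[0,0,0],"hand":48}]'
python3 -m crank '[{"slide":[0,0,-1],"rotation":[0,0,0],"hand":48},{"slide":[0,0,-3],"rotation":[0,0,0],"hand":48},{"slide":[0,0,-4.6],"rotation":[0,0,0],"hand":48},{"slide":[0,0,-4.6],"rotation":[0,0,0],"hand":48}]'
python3 - <<'E'
from h import *
w=ctrl.snapshot('wrist')[:,:,::-1].copy();cv2.imwrite('pics/w6.png',w[100:,140:500]);c=ctrl.calibration('wrist');print(proj(c,R.from_quat(ctrl.get_obs()['eef_rot']).apply([0,0,-.0187])+ctrl.get_obs()['eef_pos']))
go([.60,-.003,.15],177.7)
E
```

```text
time_s: 18.1
eef_pos: [0.4362, -0.0619, 0.0077]
eef_rot: [0.021, 1.0, -0.0, 0.001]
ft_force: [-4.5, 2.3, 15.3]
finger_gap: 0.654
finger_force: 59.7
time_s: 18.6
eef_pos: [0.4372, -0.0626, 0.1479]
eef_rot: [0.022, 1.0, -0.001, 0.003]
ft_force: [0.1, -0.1, -0.8]
finger_gap: 0.654
finger_force: 63.8
[[318.35522268 263.08453105]]
yaw now 177.5 slide [-5.36  2.23 -0.11] rot [-0.01  0.02 -0.02]
```

View pics/w6.png

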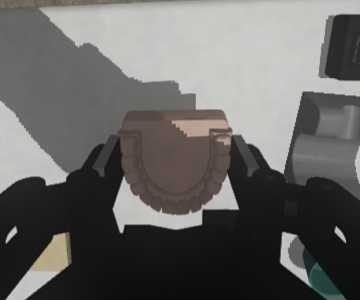

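The model is held squarely, base edge at row 222 and apex at row 312.

```bash
python3 - <<'E'
from h import *
c=ctrl.calibration('wrist');print(cast(c,[(316,220),(316,233),(316,312)],.166)[:,0]-ctrl.get_obs()['eef_pos'][0])
E
python3 -m crank '[{"slide":[-0.9,0.4,0],"rotation":[0,0,0],"hand":48},{"slide":[-2.2,0.9,0],"rotation":[0,0,0],"hand":48},{"slide":[-3.6,1.5,0],"rotation":[0,0,0],"hand":48},{"slide":[-4.8,2,0],"rotation":[0,0,0],"hand":48},{"slide":[-5.36,2.23,0],"rotation":[0,0,0],"hand":48},{"slide":[-5.36,2.23,0],"rotation":[0,0,0],"hand":48},{"slide":[-5.36,2.23,0],"rotation":[0,0,0],"hand":48}]'
python3 -c "
from h import *
go([.638,-.003,.022],177.7)"
```

```text
[-0.02375404 -0.01704942  0.02820957]
time_s: 19.52
eef_pos: [0.5981, -0.0022, 0.1437]
eef_rot: [0.021, 1.0, -0.0, -0.001]
ft_force: [0.6, 0.0, -1.0]
finger_gap: 0.654
finger_force: 63.9
yaw now 177.6 slide [-1.34  0.03  4.05] rot [-0.   -0.01 -0.01]
```

```bash
python3 -m crank '[{"slide":[-0.8,0.02,0],"rotation":[0,0,0],"hand":48},{"slide":[-1.44,0,0.6],"rotation":[0,0,0],"hand":48},{"slide":[-1.44,0,1.8],"rotation":[0,0,0],"hand":48},{"slide":[-1.44,0,3],"rotation":[0,0,0],"hand":48},{"slide":[-1.44,0,3.8],"rotation":[0,0,0],"hand":48},{"slide":[-1.44,0,4],"rotation":[0,0,0],"hand":48},{"slide":[-1.44,0,4],"rotation":[0,0,0],"hand":48},{"slide":[-1.44,0,4],"rotation":[0,0,0],"hand":48}]'
python3 -c "
from h import *
go([.641,-.003,.0125],177.7)"
```

```text
time_s: 20.52
eef_pos: [0.6429, -0.0036, 0.0255]
eef_rot: [0.021, 1.0, 0.0, 0.001]
ft_force: [0.1, 0.3, -0.4]
finger_gap: 0.652
finger_force: 63.8
yaw now 177.6 slide [0.06 0.02 0.43] rot [ 0.    0.01 -0.01]
```

```bash
python3 -m crank '[{"slide":[0.05,0,0.2],"rotation":[0,0,0],"hand":48},{"slide":[0.05,0,0.42],"rotation":[0,0,0],"hand":48},{"slide":[0.05,0,0.42],"rotation":[0,0,0],"hand":48},{"slide":[0.05,0,0.42],"rotation":[0,0,0],"hand":64},{"slide":[0.05,0,0.42],"rotation":[0,0,0],"hand":74},{"slide":[0.05,0,0.42],"rotation":[0,0,0],"hand":74},{"slide":[0.05,0,0.42],"rotation":[0,0,0],"hand":74},{"slide":[0.05,0,-0.6],"rotation":[0,0,0],"hand":74},{"slide":[0.05,0,-2.5],"rotation":[0,0,0],"hand":74},{"slide":[0.5,0,-4.3],"rotation":[0,0,0],"hand":74},{"slide":[1.5,0,-5],"rotation":[0,0,0],"hand":74},{"slide":[1.5,0,-5],"rotation":[0,0,0],"hand":74}]'
python3 -c "
from h import *
go([.45,.224,.19],165)"
```

```text
time_s: 22.02
eef_pos: [0.5967, -0.0018, 0.1763]
eef_rot: [0.021, 1.0, -0.001, 0.001]
ft_force: [0.6, 0.3, 0.1]
finger_gap: 0.867
finger_force: 0.0
yaw now 177.6 slide [ 5.2   7.31 -0.48] rot [-0.    0.01  1.26]
```

```bash
python3 -m crank '[{"slide":[1.2,1.6,-0.2],"rotation":[0,0,0.5],"hand":60},{"slide":[2.4,3.3,-0.2],"rotation":[0,0,1.26],"hand":60},{"slide":[3.6,5,-0.2],"rotation":[0,0,1.26],"hand":60},{"slide":[4.8,6.7,-0.2],"rotation":[0,0,1.26],"hand":60},{"slide":[5,7.3,-0.2],"rotation":[0,0,1.26],"hand":60},{"slide":[5,7.3,-0.2],"rotation":[0,0,1.26],"hand":60},{"slide":[5,7.3,-0.2],"rotation":[0,0,1.26],"hand":60}]'
python3 - <<'E'
from h import *
c=ctrl.calibration('wrist');w=ctrl.snapshot('wrist')[:,:,::-1].copy();cv2.imwrite('pics/w7.png',w)
H,S,V=cv2.split(cv2.cvtColor(w,cv2.COLOR_BGR2HSV)); p=proj(c,[.4624,.2235,.0045])[0]
b=blob(((S>90)&(H>95)&(H<135)).astype(np.uint8)*255,p,100);print(p,b.min(0),b.max(0))
q=cast(c,b,.0045);print(q[q[:,0].argmin()],q[q[:,0].argmax()],rect(q))
t=ctrl.snapshot('top')[:,:,::-1];cal=ctrl.calibration('top');T=cv2.cvtColor(t,cv2.COLOR_BGR2HSV);m=((T[:,:,1]>45)&(T[:,:,2]>90)).astype(np.uint8)*255
print('wax',rect(cast(cal,blob(m,proj(cal,[.624,-.229,.02])[0],28),.023)));print('model',rect(cast(cal,blob(m,proj(cal,[.644,-.003,.02])[0],28),.024)))
cv2.imwrite('pics/m7.png',np.hstack([w[60:310,140:500],cv2.resize(t[110:235,240:490],(500,250),interpolation=2)])[:,60:])
E
```

```text
time_s: 22.9
eef_pos: [0.4571, 0.2225, 0.1798]
eef_rot: [0.131, 0.991, -0.0, -0.0]
ft_force: [0.8, -0.8, 0.5]
finger_gap: 0.702
finger_force: 0.0
[318.87416037 183.14106313] [316 129] [322 209]
[0.40204883 0.23854205] [0.49356837 0.21536674] (array([447.9, 227.4,   7.1,  94.4]), 'long-axis deg 165.3')
wax (array([ 618.7, -228.6,   55.2,   85.4]), 'long-axis deg 174.9')
model (array([656.6, -10.8,  34.1,  21. ]), 'long-axis deg 28.7')
```

View pics/m7.png

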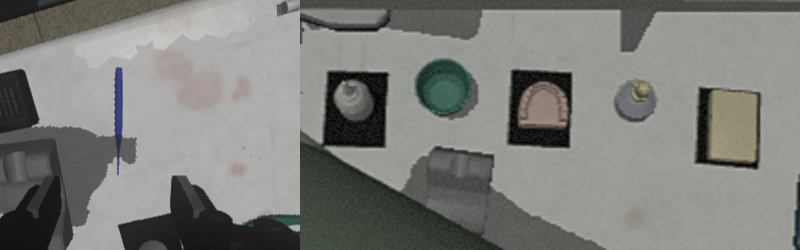

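The wrist view shows the carver at about (319,183), running straight up the image and so aligned with the tool. The top view shows bottle, model and wax centred on their pads, with the burner and bowl undisturbed.

```bash
python3 -c "
from h import *
c=ctrl.calibration('wrist');print(cast(c,[(318,235),(319,128)],.0045))
go([.4645,.2218,.0035],164.9)"
```

```text
[[0.52642199 0.20512109]
 [0.40137142 0.23976051]]
yaw now 164.9 slide [-0.24  0.05  5.88] rot [-0. -0. -0.]
```

```bash
python3 -m crank '[{"slide":[-0.24,0.06,1.2],"rotation":[0,0,0],"hand":32},{"slide":[-0.24,0.06,3],"rotation":[0,0,0],"hand":32},{"slide":[-0.24,0.06,4.8],"rotation":[0,0,0],"hand":32},{"slide":[-0.24,0.06,5.6],"rotation":[0,0,0],"hand":32},{"slide":[-0.24,0.06,5.88],"rotation":[0,0,0],"hand":32},{"slide":[-0.24,0.06,5.88],"rotation":[0,0,0],"hand":32},{"slide":[-0.24,0.06,5.88],"rotation":[0,0,0],"hand":4},{"slide":[-0.24,0.06,5.88],"rotation":[0,0,0],"hand":4},{"slide":[-0.24,0.06,5.88],"rotation":[0,0,0],"hand":4},{"slide":[-0.24,0.06,5.88],"rotation":[0,0,0],"hand":4},{"slide":[-0.24,0.06,5.88],"rotation":[0,0,0],"hand":4}]'
python3 -m crank '[{"slide":[0,0,-0.5],"rotation":[0,0,0],"hand":4},{"slide":[0,0,-2],"rotation":[0,0,0],"hand":4},{"slide":[0,0,-4],"rotation":[0,0,0],"hand":4},{"slide":[0,0,-4.6],"rotation":[0,0,0],"hand":4},{"slide":[0,0,-4.6],"rotation":[0,0,0],"hand":4}]'
python3 - <<'E'
from h import *
w=ctrl.snapshot('wrist')[:,:,::-1].copy();s=ctrl.snapshot('scene')[:,:,::-1]
cv2.imwrite('pics/m8.png',np.hstack([w[100:,160:480],cv2.resize(s[170:290,260:380],(300,300),interpolation=2)]))
go([.56,-.22,.15],175)
E
```

```text
time_s: 24.38
eef_pos: [0.4648, 0.2235, 0.0051]
eef_rot: [0.131, 0.991, 0.0, 0.001]
ft_force: [-0.7, -1.0, 8.5]
finger_gap: 0.069
finger_force: 59.0
time_s: 25.0
eef_pos: [0.4647, 0.2232, 0.1435]
eef_rot: [0.131, 0.991, 0.0, 0.001]
ft_force: [-0.4, 0.4, -0.5]
finger_gap: 0.069
finger_force: 58.8
yaw now 165.0 slide [ -6.93 -13.42  -0.28] rot [-0. -0. -1.]
```

View pics/m8.png

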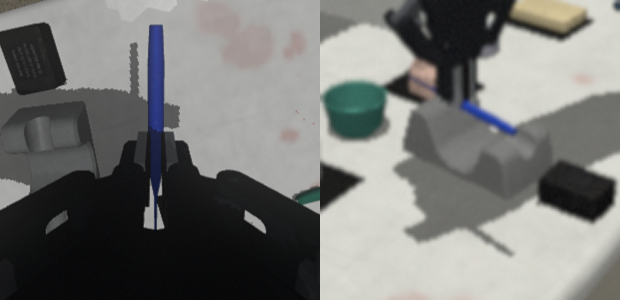

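The wrist view shows the carver gripped at mid-length, straight along the tool axis at column 316, and the scene view shows it level.

```bash
python3 -m crank '[{"slide":[-0.7,-1.4,-0.2],"rotation":[0,0,-0.1],"hand":4},{"slide":[-1.5,-3,-0.2],"rotation":[0,0,-0.3],"hand":4},{"slide":[-2.3,-4.6,-0.2],"rotation":[0,0,-0.5],"hand":4},{"slide":[-3.1,-6.2,-0.2],"rotation":[0,0,-0.7],"hand":4},{"slide":[-3.9,-7.8,-0.2],"rotation":[0,0,-1],"hand":4},{"slide":[-4.7,-9.4,-0.2],"rotation":[0,0,-1],"hand":4},{"slide":[-5.5,-11,-0.2],"rotation":[0,0,-1],"hand":4},{"slide":[-6.3,-12.5,-0.2],"rotation":[0,0,-1],"hand":4},{"slide":[-6.93,-13.4,-0.2],"rotation":[0,0,-1],"hand":4},{"slide":[-6.93,-13.4,-0.2],"rotation":[0,0,-1],"hand":4},{"slide":[-6.93,-13.4,-0.2],"rotation":[0,0,-1],"hand":4}]'
python3 - <<'E'
from h import *
c=ctrl.calibration('wrist');w=ctrl.snapshot('wrist')[:,:,::-1].copy();cv2.imwrite('pics/m9.png',w)
print(proj(c,[.624,-.2286,.023]))
go([.624,-.2286,.06],175)
E
```

```text
time_s: 26.48
eef_pos: [0.5602, -0.2177, 0.1468]
eef_rot: [0.043, 0.999, 0.001, -0.001]
ft_force: [0.1, -0.2, -0.3]
finger_gap: 0.066
finger_force: 58.8
[[311.8271611  249.52834202]]
yaw now 175.1 slide [-2.15 -0.19  2.9 ] rot [ 0.   -0.01  0.01]
```

View pics/m9.png

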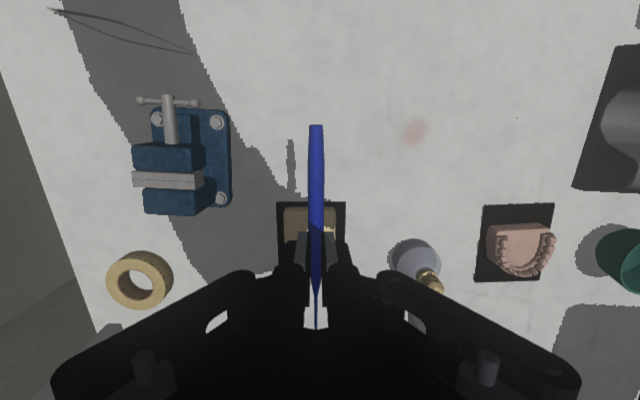

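Pad margins around the visible near end of the wax (columns 284–336, row 207) match the prediction, so the wax is where I expect. Lowering the carver.

```bash
python3 -c "
from h import *
print(cast(ctrl.calibration('wrist'),[(284,207),(336,207)],.023))"
python3 -m crank '[{"slide":[-1,-0.1,0],"rotation":[0,0,0],"hand":4},{"slide":[-2.15,-0.19,0.6],"rotation":[0,0,0],"hand":4},{"slide":[-2.15,-0.19,1.6],"rotation":[0,0,0],"hand":4},{"slide":[-2.15,-0.19,2.6],"rotation":[0,0,0],"hand":4},{"slide":[-2.15,-0.19,3.4],"rotation":[0,0,0],"hand":4},{"slide":[-2.15,-0.19,3.4],"rotation":[0,0,0],"hand":4},{"slide":[-2.15,-0.19,3.4],"rotation":[0,0,0],"hand":4}]'
python3 -c "
from h import *
go([.6235,-.2286,.029],175)"
```

```text
[[ 0.57454404 -0.25232115]
 [ 0.57910233 -0.1996439 ]]
time_s: 27.4
eef_pos: [0.625, -0.23, 0.0469]
eef_rot: [0.044, 0.999, -0.0, 0.001]
ft_force: [0.7, -0.4, 0.3]
finger_gap: 0.065
finger_force: 58.8
yaw now 175.0 slide [0.06 0.04 0.6 ] rot [-0.    0.01 -0.  ]
```

```bash
python3 -m crank '[{"slide":[0.1,0.03,0.3],"rotation":[0,0,0],"hand":4},{"slide":[0.1,0.03,0.5],"rotation":[0,0,0],"hand":4},{"slide":[0.1,0.03,0.6],"rotation":[0,0,0],"hand":4},{"slide":[0.1,0.03,0.6],"rotation":[0,0,0],"hand":4},{"slide":[0.1,0.03,0.6],"rotation":[0,0,0],"hand":4}]'
```

```text
time_s: 28.02
eef_pos: [0.6214, -0.2291, 0.0281]
eef_rot: [0.044, 0.999, -0.0, -0.0]
ft_force: [-3.5, -0.2, 5.3]
finger_gap: 0.07
finger_force: 59.5
```

Contact is made (about 5 N). Next I open slightly, rise, and back off.

```bash
python3 -m crank '[{"slide":[0,0,-0.03],"rotation":[0,0,0],"hand":4},{"slide":[0,0,-0.03],"rotation":[0,0,0],"hand":12},{"slide":[0,0,-0.03],"rotation":[0,0,0],"hand":24},{"slide":[0,0,-0.03],"rotation":[0,0,0],"hand":34},{"slide":[0,0,-0.03],"rotation":[0,0,0],"hand":34},{"slide":[0,0,-0.5],"rotation":[0,0,0],"hand":34},{"slide":[0,0,-2],"rotation":[0,0,0],"hand":34},{"slide":[0,0,-4],"rotation":[0,0,0],"hand":34},{"slide":[1.5,0,-5],"rotation":[0,0,0],"hand":34},{"slide":[3.3,0,-5],"rotation":[0,0,0],"hand":34},{"slide":[5,0,-5],"rotation":[0,0,0],"hand":34}]'
python3 -m crank '[{"slide":[1,2,0],"rotation":[0,0,0],"hand":34},{"slide":[1,4,0],"rotation":[0,0,0],"hand":34},{"slide":[1,6,0],"rotation":[0,0,0],"hand":34},{"slide":[1,8,0],"rotation":[0,0,0],"hand":34},{"slide":[1,10,0],"rotation":[0,0,0],"hand":34},{"slide":[1,12,0],"rotation":[0,0,0],"hand":34},{"slide":[1,12,0],"rotation":[0,0,0],"hand":34}]'
python3 - <<'E'
from h import *
t=ctrl.snapshot('top')[:,:,::-1];s=ctrl.snapshot('scene')[:,:,::-1]
cv2.imwrite('pics/m10.png',np.vstack([cv2.resize(t[120:220,230:510],None,fx=2.8,fy=2.8,interpolation=2),cv2.resize(s[140:260,220:400],None,fx=2.5,fy=2.5,interpolation=2)[:,:450].copy() if 0 else cv2.resize(s[140:250,140:448],(784,280),interpolation=2)]))
cal=ctrl.calibration('top');T=cv2.cvtColor(t,cv2.COLOR_BGR2HSV);H,S,V=cv2.split(T)
f=lambda m,p,z,r=28:rect(cast(cal,blob(m.astype(np.uint8)*255,proj(cal,p)[0],r),z))
print('wax',f((S>45)&(V>70),[.624,-.229,.02],.023),'knife',f((H>95)&(H<135)&(S>100),[.624,-.229,.03],.03,40))
print('model',f((S>30)&(V>90)&(H<20),[.644,-.003,.02],.028),'bowl',f((H>60)&(H<95)&(S>70),[.6587,.114,.04],.042))
E
```

```text
time_s: 29.4
eef_pos: [0.4705, -0.2157, 0.179]
eef_rot: [0.044, 0.999, -0.001, 0.0]
ft_force: [0.3, 0.6, -0.5]
finger_gap: 0.396
finger_force: 0.0
time_s: 30.28
eef_pos: [0.4733, 0.1507, 0.1791]
eef_rot: [0.04, 0.999, 0.001, 0.001]
ft_force: [0.4, -0.5, -0.3]
finger_gap: 0.398
finger_force: 0.0
wax (array([ 609.5, -227.7,   56.7,  104.6]), 'long-axis deg 176.7') knife (array([ 596.8, -227.3,    7.3,   87.1]), 'long-axis deg 174.5')
model (array([642.2,  -4.3,  57. ,  53.3]), 'long-axis deg 87.5') bowl (array([670. , 104.1,  64.9,  34.3]), 'long-axis deg 48.4')
```

View pics/m10.png

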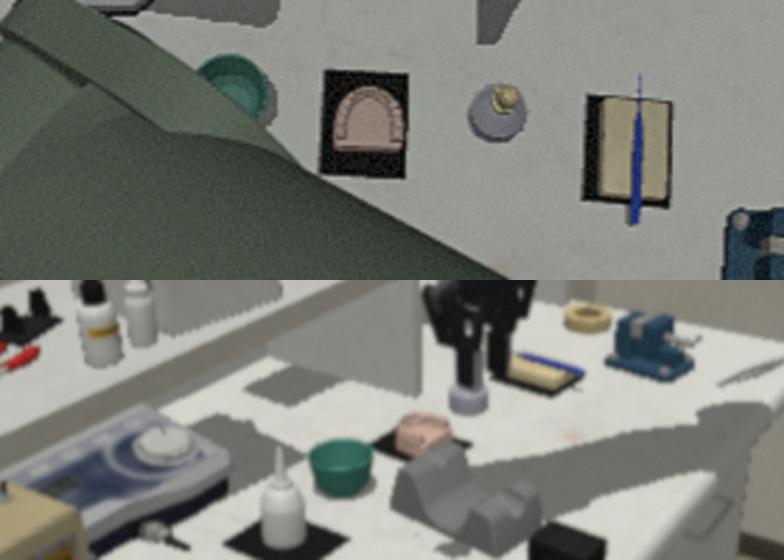

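The top view shows the carver along the wax from (640,75) to (633,223), centred on it, with the model and wax centred on their pads. The scene view shows the bottle upright, and the bowl and burner still standing. Everything is in place, so I'm handing in.

```bash
python3 -c "
from plant import ctrl
print(ctrl.finish_job())"
```

```text
the job is handed in; nothing more can be done
None
```

I handed the job in at about 30 s with the wax, model and bottle on their pads, the carver lying along the wax, and the burner and bowl undisturbed in the last camera views; no verdict came back.

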